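Key the spice carousel's top shelf onto its pin

TASK

The top shelf of the spice carousel was put back turned the wrong way, so it sits too high. With a fingertip, push it round until the notch in its edge is over the orange pin, then press it down until it is fully seated, and take the hand away. Do not lift the shelf, and leave everything else on the counter where it is.

Things in the scene. Friction and masses are not known exactly. Their poses are not given: they have to be found in the camera images.
- hub (a point): Middle of the blue top shelf's floor, on its upright axis (168 mm above the counter at the start, 156 when seated). The shelf is a round tray, 85 mm radius, floor 6 mm thick (below this point), edge lip 4 mm thick and 14 mm high above the floor, hub 18 mm radius and 12 mm high. A fixed steel spindle, 7 mm radius, comes up through it to 194 mm above the counter.
- rib (a point): Top of one of three equal upright radial ribs on the top shelf, 48 mm from its axis, this one opposite the notch. They stand 60, 180 and 300 degrees counter-clockwise (from above) from the notch, are 4 mm thick, 24 mm high above the floor, and run from 16 to 81 mm radius. Push on the side of any rib to turn the shelf.
- notch (a point): Middle of the notch in the top shelf's edge, 78 mm from its axis, at floor height. The notch is 16 mm wide, open at the edge, reaches in to 66 mm radius, and goes through floor and lip; an orange line on the floor runs from the hub to it. It turns and sinks with the shelf.
- pin (a point): Top of the fixed orange key pin, 78 mm from the shelf's axis, 160.5 mm above the counter: 1.5 mm under the raised shelf, so it blocks the shelf unless the notch is over it (within 3 mm sideways). A level bar, 9 mm thick, pointing at the axis from 71 to 104 mm radius; its outer end, on an orange upright of the fixed frame, shows outside the shelf's edge from above.
- carousel: The carousel's frame: black foot of 95 mm radius, two lower white shelves with jars, steel spindle, and the orange pin on its +x side. It is fixed to the counter and does not turn. Origin on the counter under the axis.
- shelf (a joint): Turn of the top shelf about its upright axis, rad, counter-clockwise seen from above positive; the notch is over the pin at 0 and at 2 pi. It turns freely either way without end stops, with light friction (about 0.06 N m), and stays where it is left.
- seat (a joint): How far the top shelf has been pressed down, m: 0 as it starts, 0.0015 to 0.003 when the pin blocks it, 0.012 fully seated (end stop); negative if lifted. It slides on the spindle against a friction of about 6 N, without tilting wherever it is pressed, and stays at the height where it is left.
- sheet: Aluminium baking sheet, 360 x 260 mm, rim 18 mm high; origin under its centre, x along its length. Leave alone.
- knob: Wooden turning knob of the carousel, 38 mm in diameter, 34 mm high, standing on the baking sheet; origin under its centre. Leave alone.
- jar_red: Red spice jar with black cap, 42 mm in diameter, 54 mm high, standing on the baking sheet; origin under its centre. Leave alone.
- jar_yellow: Yellow spice jar with black cap, 42 mm in diameter, 54 mm high, on the counter; origin under its centre. Leave alone.
- bowl: Glass mixing bowl upside down, 210 mm in diameter, 95 mm high; origin on the counter under its centre. Leave alone.
- mould: Green plastic folding empanada mould lying open, about 206 x 80 x 17 mm; origin under its hinge, x along its length. Leave alone.
- fork: Stainless fork lying flat, 188 mm long, 24 mm wide, 4 mm thick; its middle is close to the origin, tines to its +x. Leave alone.

How it is judged:
At the end, for the whole second after the job is handed in: The top shelf is pressed down at least 10.5 of its 12 mm with the notch round the pin (their middles within 6 mm seen from above), it is at rest, and no other thing has moved by 20 mm (value of joint seat above 0.0105 m and horizontal distance between notch and pin below 0.006 m and velocity of joint shelf between -0.05 and 0.05 rad/s and distance of each of sheet, knob, jar_red, jar_yellow, bowl, mould, fork from where it was at the start of the episode below 0.02 m); the robot touches nothing.
It fails at once if the top shelf is lifted by more than 6 mm (value of joint seat below -0.006 m).
It fails at once if the baking sheet, the knob, a jar, the bowl, the mould or the fork is moved by more than 20 mm (distance of any of sheet, knob, jar_red, jar_yellow, bowl, mould, fork from where it was at the start of the episode above 0.02 m).
It also fails if it takes over 48 s, if anything falls off the work surface, if the arm or the gripper's body presses on something with over 40 N, if the wrist force passes 120 N, or if a joint passes its speed limit or range.

ROBOT

A 6-joint arm with a two-finger parallel gripper is mounted at the origin on the work surface. World frame = base frame: x ahead of the robot, y to its left, z up, the work surface at z = 0. Lengths are in m, angles in rad, forces in N, time in s.
With the tool pointing down it reaches from about 0.25 to 0.775 m from the base axis. Payload 4 kg.
Tool frame: the origin (TCP) lies between the finger pads; the fingertips stand 14 mm ahead of it and the grasp point (between the pads) lies 5 mm behind it; z points along the fingers, y is the direction in which the jaws open and shut (so a half turn about z gives the same grasp; the last joint's range is limited). The gripper opens to 94 mm and grips with 3 to 60 N. Pads are 16 mm wide; open, the fingers measure 119 mm over their backs; the gripper's body (75 mm by 177 mm) begins 78 mm behind the grasp point.
Start: joints at [-1.398, 0.087, 1.371, -0, 1.684, -0.103], TCP at [0.15, -0.529, 0.191] pointing down, gripper open.
Joint ranges: [-3.1, 3.1], [-0.76, 2.03], [0.27, 2.55], [-1.08, 4.22], [0.17, 2.65], [-2.57, 2.57]. Speed limits (rad/s): [2.79, 2.79, 3.14, 3.14, 3.14, 3.14].

INTERFACE

Orientations are given as [roll, pitch, yaw] about the fixed x, y, z axes, in that order (R = Rz(yaw) Ry(pitch) Rx(roll)).
In Python, from bench import robot, cams, spotter gives the robot as it stands.
- The arm moves only by the shell command python3 -m inch 'ROWS'. ROWS is JSON, a list of rows, each an object of numbers: "grip": the opening, from 0 (shut) to 1 (fully open); "dx", "dy", "dz": the shift along the tool's x, y, z in units of 25 mm (1.0 is 25 mm); "rx", "ry", "rz": the turn, a rotation vector about the tool's x, y, z in units of 5 degrees (1.0 is 5 degrees). A call has 1 to 12 rows; each row shifts and turns the pose as measured when the row begins, along the tool's axes as they then stand; what a row does not reach is not made up. A row lasts 1/8 s, in which the tool goes at most 62.5 mm and 10.7 degrees, less where a joint would pass 70% of its speed; a pose out of reach is approached as far as the arm can. A call is refused whole if a number of a shift passes 1 or a number of a turn 1, either way. A call with a gripper value outside its range is refused whole. The fingers move at their own pace and stop on an object; the grip force is fixed at half the most. Time passes only in rows, so rows that do not move let the fingers close. It gives the time, the measured TCP pose, the force and the opening at its end, in the units of the state.
- robot.get_obs(): the state, without advancing time (a new reading comes with each control period).
- cams.snapshot(name): name is "scene" or "top"; returns a dict with "frame" (384x512x3 uint8, red, green, blue), "intrinsics" (3x3 intrinsics, pixels), "eye" and "orientation" of the camera in the world. Camera axes: x right, y up, looking along -z (the intrinsics and any distortion apply to the point x, -y, -z); pixel columns grow to the right and rows downward; lengths in m; the calibration is good to about 2 mm. A picture is of the moment at which its call begins. There is no depth.
- robot.close_job(): hands the job in, once; it reports no verdict.
Trained networks look in a picture, given as the dict that the camera call returned (one of the last four; its "shot" number tells which), for a name from the list of things; names that differ only in an ending like _2 or _b are one class to them, and where a whole thing is asked for, a point or a joint stands for the part that bears it (a point fixed in the world has none). Each returns a list of dicts, best first, with "score" (0 to 1); they miss things now and then, are a little off and sometimes report something else, mostly with a low value. They report only what shows in the picture. A call takes as long as a camera call.
- spotter.regions_of(picture, query): "pixels" (384x512 bool, what is visible of it) and "extent" ([left, top, right, bottom] in pixels, round what is visible of it).
- spotter.place_of(picture, query): "pixel" ([column, row] in pixels: a listed point, or the origin of a listed thing).
The state is a dict: "time": time; "joint_positions": joint angles; "qvel": joint speeds; "joint_torque": joint torques, N m; "tool_pos": TCP position; "ee_rot": TCP orientation; "wrist_force": force on the tool from outside, world axes, zero at the start; "wrist_torque": the same for the moment, N m; "width": finger opening in m.
Only numpy, scipy, OpenCV 4.12 (cv2) and the standard library are available. Lean on these libraries where they do the work, as an engineer would, in place of code of your own. Each camera call takes 0.05 s, during which the arm holds its last target.

## Working session

There is one attempt and no reset: what is moved stays moved. The work goes in short steps, Python scripts to look and compute and a shell command to move; the robot and the scene stay as the last step left them, time stands still between calls to the robot, and variables do not carry over. Pictures are saved under pics/ and viewed, and the job is handed in when it is done.

```bash
mkdir -p pics; ls; cat > h.py <<'E'
import numpy as np, cv2
from bench import robot, cams, spotter
def ray(p,uv):
    K=np.array(p['intrinsics']);R=np.array(p['orientation']);
    if R.shape!=(3,3):
        from scipy.spatial.transform import Rotation as Ro
        R=Ro.from_euler('xyz',R).as_matrix() if R.size==3 else None
    v=np.linalg.inv(K)@np.array([uv[0],uv[1],1.0]); d=R@np.array([v[0],-v[1],-v[2]])
    return np.array(p['eye']),d
def at(p,uv,z):
    e,d=ray(p,uv); return e+d*(z-e[2])/d[2]
def save(p,n,s=1.5):
    cv2.imwrite('pics/'+n,cv2.resize(p['frame'][:,:,::-1],None,fx=s,fy=s))
E
python3 - <<'E'
from h import *
for n in('top','scene'):
    p=cams.snapshot(n); save(p,n+'0.png')
    print(n,p['eye'],np.array(p['orientation']).round(3).tolist(),p['intrinsics'])
    for q,z in(('hub',.168),('rib',.192),('notch',.168),('pin',.1605),('carousel',0)):
        for r in spotter.place_of(p,q)[:2]: print(q,r['score'],r['pixel'],at(p,r['pixel'],z).round(4))
print(robot.get_obs())
E
```

```text
pics
top [0.22722766 0.06407218 1.69384208] [0.206, 0.001, -1.578] [[419.94947398   0.         259.00248953]
 [  0.         419.94947398 194.92504801]
 [  0.           0.           1.        ]]
hub 0.96 [288.5, 190.5] [ 0.5618 -0.0462  0.168 ]
rib 0.93 [300.6, 188.5] [ 0.5637 -0.0889  0.192 ]
notch 0.59 [263.9, 191.6] [0.5583 0.0454 0.168 ]
carousel 0.9 [285.4, 200.0] [ 0.5587 -0.0447  0.    ]
scene [ 1.1611062  -0.37597887  0.87532729] [0.788, 0.016, 0.917] [[356.25809044   0.         255.75680893]
 [  0.         356.25809044 194.89284442]
 [  0.           0.           1.        ]]
hub 0.96 [225.6, 207.3] [ 0.5767 -0.0464  0.168 ]
hub 0.57 [227.8, 243.0] [ 0.681  -0.1102  0.168 ]
rib 0.57 [207.8, 207.7] [ 0.5686 -0.0952  0.192 ]
notch 0.79 [242.7, 191.0] [0.5542 0.0276 0.168 ]
pin 0.91 [210.7, 228.4] [ 0.609  -0.1157  0.1605]
carousel 0.79 [231.0, 243.6] [ 0.575  -0.0407  0.    ]
{'time': 0.6, 'joint_positions': array([-1.39812543e+00,  8.71857492e-02,  1.37070455e+00,  1.37940653e-05,
        1.68360094e+00, -1.03121888e-01]), 'qvel': array([-0.00013124, -0.00033437, -0.00217853,  0.00123841, -0.00068446,
       -0.0013465 ]), 'joint_torque': array([-1.17429448e-03, -3.39780307e+01, -3.02415454e+01,  7.16310949e-02,
        2.35606148e-02,  9.41973326e-06]), 'tool_pos': array([ 0.14976227, -0.52923589,  0.19061136]), 'ee_rot': array([ 3.14149037e+00, -3.19471645e-06,  2.75794334e-01]), 'wrist_force': array([-0.64802429,  0.12780013, -0.08675214]), 'wrist_torque': array([-0.01352912, -0.03518324,  0.00362019]), 'width': 0.09384845349235446}
```

View pictures.

View pics/top0.png

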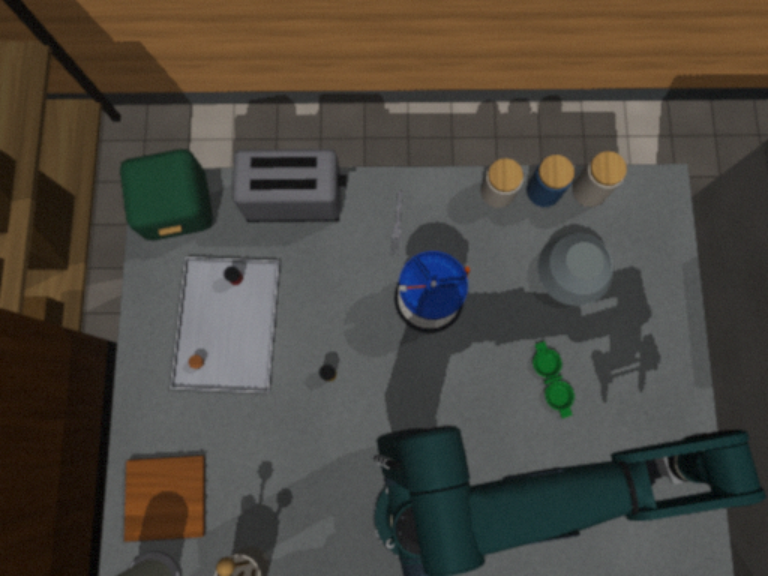

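View pics/scene0.png

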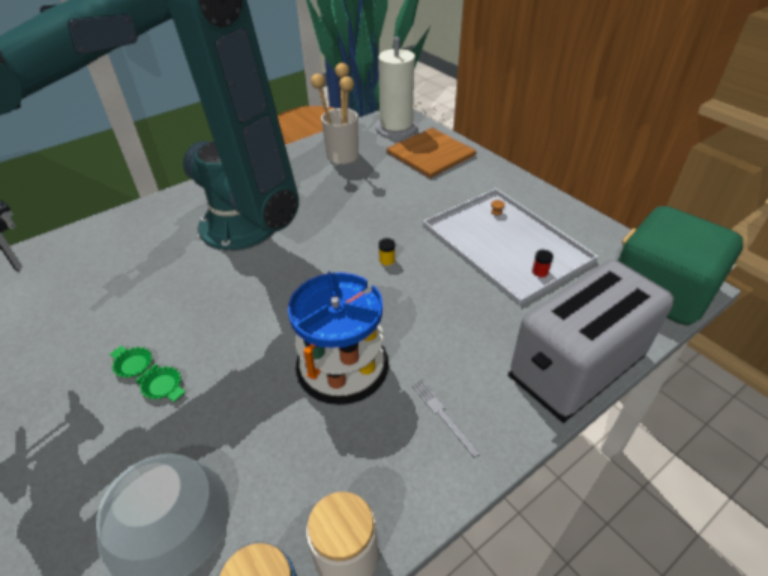

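```bash
python3 - <<'E'
from h import *
p=cams.snapshot('top');cv2.imwrite('pics/topz.png',cv2.resize(p['frame'][130:260,220:360,::-1],None,fx=4,fy=4,interpolation=2))
p=cams.snapshot('scene');cv2.imwrite('pics/scz.png',cv2.resize(p['frame'][140:290,150:310,::-1],None,fx=4,fy=4,interpolation=2))
E
```

```text
(no output)
```

View pics/topz.png

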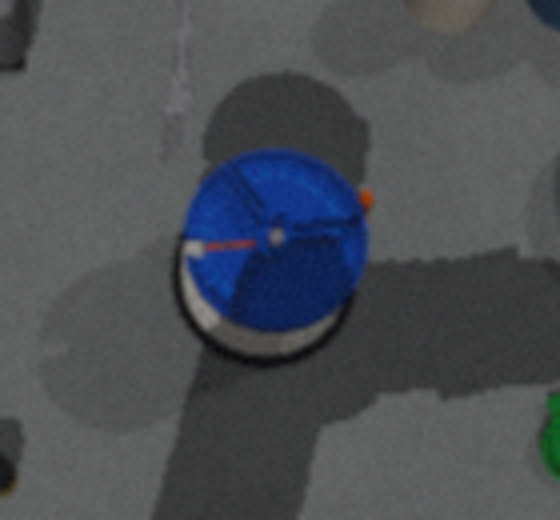

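View pics/scz.png

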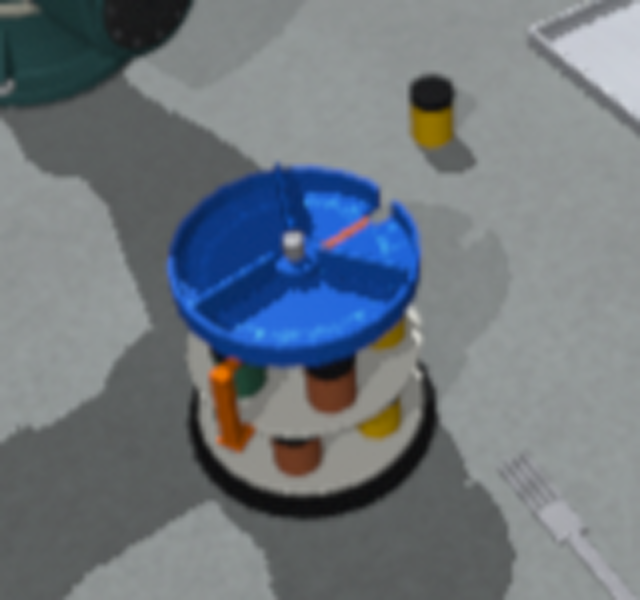

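```bash
cat >> h.py <<'E'
from scipy.spatial.transform import Rotation as Ro
from scipy.optimize import least_squares
def proj(p,X):
    R=Ro.from_euler('xyz',p['orientation']).as_matrix();c=(np.atleast_2d(X)-p['eye'])@R
    v=np.c_[c[:,0],-c[:,1],-c[:,2]]@np.array(p['intrinsics']).T
    return v[:,:2]/v[:,2:]
t=np.linspace(0,2*np.pi,180)
def sil(p,xy,dz=0):
    X=np.vstack([np.c_[xy[0]+.085*np.cos(t),xy[1]+.085*np.sin(t),0*t+z-dz] for z in(.162,.182)])
    h=cv2.convexHull(proj(p,X).astype(np.float32));m=cv2.moments(h)
    return np.array([m['m10'],m['m01']])/m['m00']
E
python3 - <<'E'
from h import *
for n in('top','scene'):
    p=cams.snapshot(n)
    r=spotter.regions_of(p,'hub')[0]; m=r['pixels'].astype(np.uint8)
    h=cv2.convexHull(cv2.findNonZero(m)); M=cv2.moments(h);c=np.array([M['m10'],M['m01']])/M['m00']
    s=least_squares(lambda q:sil(p,q)-c,[.56,-.045],diff_step=1e-3).x
    print(n,r['score'],c,'axis',s.round(4), 'pinvis',[ (k['score'],k['pixel']) for k in spotter.place_of(p,'pin')])
    A=s
    for q,z in(('rib',.192),('notch',.168),('pin',.1605)):
        for k in spotter.place_of(p,q)[:1]:
            d=at(p,k['pixel'],z)[:2]-A; print(q,k['pixel'],d.round(4),np.hypot(*d),np.degrees(np.arctan2(d[1],d[0])))
    f=p['frame'].astype(int); 
    w={'top':(289.25,189),'scene':(223.3,199.5)}[n]; print('spindle',at(p,w,.194))
    w={'top':(268.75,191.75),'scene':(246,192)}[n];d=at(p,w,.168)[:2]-A; print('notch me',d,np.hypot(*d),np.degrees(np.arctan2(d[1],d[0])))
    w={'top':(311.5,179.5),'scene':(206.3,232.5)}[n];d=at(p,w,.1605)[:2]-A; print('pin outer me',d,np.hypot(*d),np.degrees(np.arctan2(d[1],d[0])))
print(robot.get_obs()['time'])
E
```

```text
top 0.75 [288.59955186 189.18886044] axis [ 0.5662 -0.0462] pinvis [(0.64, [304.2, 182.1]), (0.2, [298.3, 187.9])]
rib [302.2, 186.7] [ 0.0042 -0.0488] 0.049022805823820334 -85.07923210252542
notch [264.7, 189.3] [0.0008 0.0885] 0.08845762001711734 89.45124507125803
pin [304.2, 182.1] [ 0.0291 -0.0602] 0.06683274415732526 -64.23498366367218
spindle [ 0.56165544 -0.04716642  0.194     ]
notch me [-0.0085994   0.07349396] 0.07399534823148758 96.67373604193347
pin outer me [ 0.03888163 -0.08791448] 0.09612874923619555 -66.14179624972105
scene 0.69 [222.65886012 205.7535542 ] axis [ 0.5664 -0.0484] pinvis [(0.8, [207.9, 226.4]), (0.59, [245.0, 189.1]), (0.52, [108.7, 346.3])]
rib [207.5, 206.8] [-0.001  -0.0458] 0.045780138580719346 -91.28894672469711
notch [244.0, 193.8] [-0.0008  0.0721] 0.07214273752888135 90.60793192376174
pin [207.9, 226.4] [ 0.0323 -0.0695] 0.0766062425124433 -65.07325058963328
spindle [ 0.57055773 -0.04730745  0.194     ]
notch me [-0.00310945  0.0808822 ] 0.08094194624721628 92.20160526828693
pin outer me [ 0.0471977  -0.08364477] 0.09604202586874391 -60.56554273317277
1.3
```

```bash
python3 -m inch '[{"dz":-1,"grip":0.35},{"dz":-1},{"dz":-1},{"dz":-1},{"dz":-0.5},{"dx":0.9,"dy":-0.7},{"dx":0.9,"dy":-0.7},{"dx":0.9,"dy":-0.7},{"dx":0.9,"dy":-0.7},{"dx":0.9,"dy":-0.7},{"dx":0.9,"dy":-0.7},{"dx":0.9,"dy":-0.7}]'; python3 -m inch '[{"dx":0.9,"dy":-0.7},{"dx":0.9,"dy":-0.7},{"dx":0.9,"dy":-0.7},{"dx":0.9,"dy":-0.7},{"dx":0.9,"dy":-0.7},{"dx":0.9,"dy":-0.7},{"dx":0.9,"dy":-0.7},{"dx":0.9,"dy":-0.7},{"dx":0.9,"dy":-0.7},{"dx":0.9,"dy":-0.7},{"dx":0.9,"dy":-0.7},{"dx":0.9,"dy":-0.7}]'
```

```text
invalid input at $[0]: expected keys grip, dx, dy, dz, rx, ry, rz
invalid input at $[0]: expected keys grip, dx, dy, dz, rx, ry, rz
```

```bash
python3 -m inch '[{"grip":0.35,"dx":0,"dy":0,"dz":-1,"rx":0,"ry":0,"rz":-1},{"grip":0.35,"dx":0,"dy":0,"dz":-1,"rx":0,"ry":0,"rz":-1},{"grip":0.35,"dx":0,"dy":0,"dz":-1,"rx":0,"ry":0,"rz":-1},{"grip":0.35,"dx":0,"dy":0,"dz":-1,"rx":0,"ry":0,"rz":-1},{"grip":0.35,"dx":0,"dy":0,"dz":-0.5,"rx":0,"ry":0,"rz":-1},{"grip":0.35,"dx":0,"dy":0,"dz":0,"rx":0,"ry":0,"rz":-1},{"grip":0.35,"dx":0,"dy":0,"dz":0,"rx":0,"ry":0,"rz":-1},{"grip":0.35,"dx":0,"dy":0,"dz":0,"rx":0,"ry":0,"rz":-1}]'
```

```text
time: 2.3
tool_pos: [0.1498, -0.5292, 0.3068]
ee_rot: [3.142, 0.0, 0.997]
wrist_force: [1.2, -0.2, 0.9]
width: 0.0331
```

```bash
python3 -m inch '[{"grip":0.35,"dx":1,"dy":0.06,"dz":0,"rx":0,"ry":0,"rz":0},{"grip":0.35,"dx":1,"dy":0.06,"dz":0,"rx":0,"ry":0,"rz":0},{"grip":0.35,"dx":1,"dy":0.06,"dz":0,"rx":0,"ry":0,"rz":0},{"grip":0.35,"dx":1,"dy":0.06,"dz":0,"rx":0,"ry":0,"rz":0},{"grip":0.35,"dx":1,"dy":0.06,"dz":0,"rx":0,"ry":0,"rz":0},{"grip":0.35,"dx":1,"dy":0.06,"dz":0,"rx":0,"ry":0,"rz":0},{"grip":0.35,"dx":1,"dy":0.06,"dz":0,"rx":0,"ry":0,"rz":0},{"grip":0.35,"dx":1,"dy":0.06,"dz":0,"rx":0,"ry":0,"rz":0},{"grip":0.35,"dx":1,"dy":0.06,"dz":0,"rx":0,"ry":0,"rz":0},{"grip":0.35,"dx":1,"dy":0.06,"dz":0,"rx":0,"ry":0,"rz":0},{"grip":0.35,"dx":1,"dy":0.06,"dz":0,"rx":0,"ry":0,"rz":0},{"grip":0.35,"dx":1,"dy":0.06,"dz":0,"rx":0,"ry":0,"rz":0}]'; python3 -m inch '[{"grip":0.35,"dx":1,"dy":0.06,"dz":0,"rx":0,"ry":0,"rz":0},{"grip":0.35,"dx":1,"dy":0.06,"dz":0,"rx":0,"ry":0,"rz":0},{"grip":0.35,"dx":1,"dy":0.06,"dz":0,"rx":0,"ry":0,"rz":0},{"grip":0.35,"dx":1,"dy":0.06,"dz":0,"rx":0,"ry":0,"rz":0},{"grip":0.35,"dx":1,"dy":0.06,"dz":0,"rx":0,"ry":0,"rz":0},{"grip":0.35,"dx":1,"dy":0.06,"dz":0,"rx":0,"ry":0,"rz":0},{"grip":0.35,"dx":1,"dy":0.06,"dz":0,"rx":0,"ry":0,"rz":0},{"grip":0.35,"dx":1,"dy":0.06,"dz":0,"rx":0,"ry":0,"rz":0},{"grip":0.35,"dx":1,"dy":0.06,"dz":0,"rx":0,"ry":0,"rz":0},{"grip":0.35,"dx":1,"dy":0.06,"dz":0,"rx":0,"ry":0,"rz":0},{"grip":0.35,"dx":1,"dy":0.06,"dz":0,"rx":0,"ry":0,"rz":0},{"grip":0.35,"dx":0,"dy":0,"dz":0,"rx":0,"ry":0,"rz":0}]'
```

```text
time: 3.8
tool_pos: [0.3385, -0.2654, 0.3093]
ee_rot: [3.137, -0.005, 0.988]
wrist_force: [0.6, -0.9, 0.6]
width: 0.033
time: 5.3
tool_pos: [0.5032, -0.0193, 0.3145]
ee_rot: [3.134, -0.011, 0.987]
wrist_force: [-0.2, -1.4, 0.1]
width: 0.0326
```

```bash
python3 -m inch '[{"grip":0.35,"dx":0,"dy":0,"dz":0,"rx":0,"ry":0,"rz":-1},{"grip":0.35,"dx":0,"dy":0,"dz":0,"rx":0,"ry":0,"rz":-1},{"grip":0.35,"dx":0,"dy":0,"dz":0,"rx":0,"ry":0,"rz":-1},{"grip":0.35,"dx":0,"dy":0,"dz":0,"rx":0,"ry":0,"rz":-1},{"grip":0.35,"dx":0,"dy":0,"dz":0,"rx":0,"ry":0,"rz":-1},{"grip":0.35,"dx":0,"dy":0,"dz":0,"rx":0,"ry":0,"rz":-1},{"grip":0.35,"dx":0,"dy":0,"dz":0,"rx":0,"ry":0,"rz":-1},{"grip":0.35,"dx":0,"dy":0,"dz":0,"rx":0,"ry":0,"rz":-1},{"grip":0.35,"dx":0,"dy":0,"dz":0,"rx":0,"ry":0,"rz":-1},{"grip":0.35,"dx":0,"dy":0,"dz":0,"rx":0,"ry":0,"rz":-1}]'; python3 -m inch '[{"grip":0.35,"dx":0,"dy":0,"dz":0,"rx":0,"ry":0,"rz":-1},{"grip":0.35,"dx":0,"dy":0,"dz":0,"rx":0,"ry":0,"rz":-1},{"grip":0.35,"dx":0,"dy":0,"dz":0,"rx":0,"ry":0,"rz":-1},{"grip":0.35,"dx":0,"dy":0,"dz":0,"rx":0,"ry":0,"rz":-1},{"grip":0.35,"dx":0,"dy":0,"dz":0,"rx":0,"ry":0,"rz":-1},{"grip":0.35,"dx":0,"dy":0,"dz":0,"rx":0,"ry":0,"rz":-1},{"grip":0.35,"dx":0,"dy":0,"dz":0,"rx":0,"ry":0,"rz":-1},{"grip":0.35,"dx":0,"dy":0,"dz":0,"rx":0,"ry":0,"rz":-1},{"grip":0.35,"dx":0,"dy":0,"dz":0,"rx":0,"ry":0,"rz":-0.9},{"grip":0.35,"dx":0,"dy":0,"dz":0,"rx":0,"ry":0,"rz":0}]'
```

```text
time: 6.55
tool_pos: [0.4927, -0.0201, 0.318]
ee_rot: [3.128, 0.002, 1.877]
wrist_force: [-0.5, -0.3, 0.1]
width: 0.0327
time: 7.8
tool_pos: [0.4821, -0.0222, 0.3217]
ee_rot: [3.136, 0.014, 2.665]
wrist_force: [0.7, 0.4, 0.4]
width: 0.0332
```

```bash
cat >> h.py <<'E'
AX=np.array([.565,-.047])
def need(x,y,z,yawdeg):
    o=robot.get_obs();R=Ro.from_euler('xyz',o['ee_rot']).as_matrix()
    T=Ro.from_euler('xyz',[np.pi,0,np.radians(yawdeg)]).as_matrix()
    d=R.T@(np.array([x,y,z])-o['tool_pos'])/.025
    w=np.degrees(Ro.from_matrix(R.T@T).as_rotvec())/5
    q=o['tool_pos'][:2]-AX
    print('t',round(o['time'],2),'pos',o['tool_pos'].round(4),'yaw',np.degrees(o['ee_rot'][2]).round(2),'polar',np.hypot(*q).round(4),np.degrees(np.arctan2(q[1],q[0])).round(2),'F',o['wrist_force'].round(1),'M',o['wrist_torque'].round(2),'w',round(o['width'],4))
    print('need d',d.round(3),'r',w.round(3))
def pol(r,a,z,yaw=None):
    need(AX[0]+r*np.cos(np.radians(a)),AX[1]+r*np.sin(np.radians(a)),z,a if yaw is None else yaw)
E
python3 -c "
from h import *
pol(.05,152,.25)"
```

```text
t 7.8 pos [ 0.4821 -0.0222  0.3217] yaw 152.71 polar 0.0866 163.34 F [0.7 0.4 0.4] M [ 0.09 -0.14  0.  ] w 0.0332
need d [-1.362  0.647  2.891] r [0.065 0.163 0.142]
```

```bash
python3 -m inch '[{"grip":0.35,"dx":-0.7,"dy":0.33,"dz":0,"rx":0.06,"ry":0.16,"rz":0.14},{"grip":0.35,"dx":-0.7,"dy":0.33,"dz":0.9,"rx":0,"ry":0,"rz":0},{"grip":0.35,"dx":0,"dy":0,"dz":0.9,"rx":0,"ry":0,"rz":0},{"grip":0.35,"dx":0,"dy":0,"dz":0.9,"rx":0,"ry":0,"rz":0},{"grip":0.35,"dx":0,"dy":0,"dz":0,"rx":0,"ry":0,"rz":0}]'; python3 - <<'E'
from h import *
pol(.05,152,.195)
for n in('top','scene'):
    p=cams.snapshot(n)
    c=proj(p,[[*AX,.17]])[0].astype(int)
    f=p['frame'][c[1]-70:c[1]+70,c[0]-70:c[0]+70,::-1];globals()[n]=cv2.resize(f,(400,400),interpolation=2)
cv2.imwrite('pics/a1.png',np.hstack([top,scene]))
E
```

```text
time: 8.43
tool_pos: [0.5195, -0.0247, 0.2548]
ee_rot: [3.141, 0.003, 2.642]
wrist_force: [0.7, 0.6, 0.4]
width: 0.0329
t 8.43 pos [ 0.5195 -0.0247  0.2548] yaw 151.35 polar 0.0507 153.83 F [0.7 0.6 0.4] M [ 0.   -0.12 -0.  ] w 0.0329
need d [-0.018  0.064  2.391] r [ 0.005  0.032 -0.13 ]
```

View pics/a1.png

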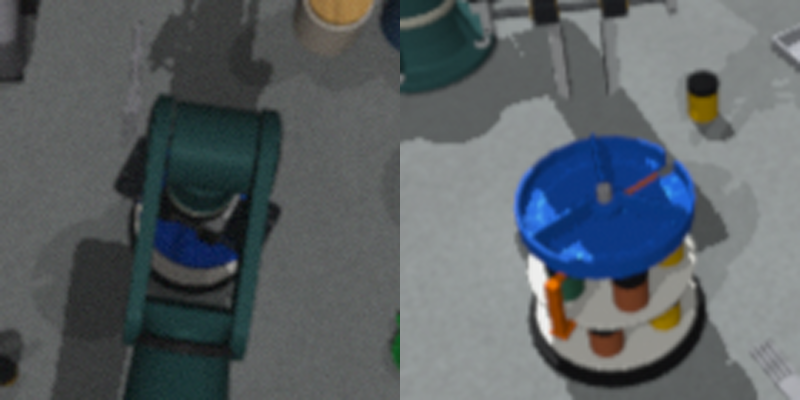

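```bash
python3 -m inch '[{"grip":0.35,"dx":0,"dy":0.06,"dz":0.7,"rx":0,"ry":0.03,"rz":-0.1},{"grip":0.35,"dx":0,"dy":0,"dz":0.7,"rx":0,"ry":0,"rz":0},{"grip":0.35,"dx":0,"dy":0,"dz":0.6,"rx":0,"ry":0,"rz":0},{"grip":0.35,"dx":0,"dy":0,"dz":0.4,"rx":0,"ry":0,"rz":0},{"grip":0.35,"dx":0,"dy":0,"dz":0,"rx":0,"ry":0,"rz":0}]'; python3 - <<'E'
from h import *
pol(.05,152,.190)
for n in('scene',):
    p=cams.snapshot(n)
    c=proj(p,[[*AX,.17]])[0].astype(int)
    f=p['frame'][c[1]-70:c[1]+70,c[0]-70:c[0]+70,::-1]
cv2.imwrite('pics/a2.png',cv2.resize(f,(560,560),interpolation=2))
E
```

```text
time: 9.15
tool_pos: [0.5223, -0.0236, 0.195]
ee_rot: [3.139, 0.007, 2.651]
wrist_force: [-0.1, -0.4, 1.1]
width: 0.0335
t 9.15 pos [ 0.5223 -0.0236  0.195 ] yaw 151.86 polar 0.0488 151.25 F [-0.1 -0.4  1.1] M [ 0.04 -0.1  -0.08] w 0.0335
need d [ 0.051 -0.026  0.2  ] r [ 0.034  0.081 -0.027]
```

View pics/a2.png

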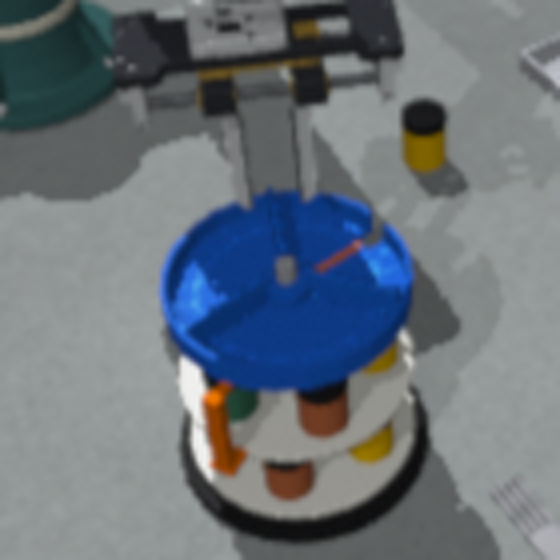

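```bash
python3 - <<'E'
from h import *
p=cams.snapshot('scene')
o=robot.get_obs();c=proj(p,[[*AX,.17]])[0].astype(int)
f=cv2.resize(p['frame'][c[1]-70:c[1]+70,c[0]-70:c[0]+70,::-1],(560,560),interpolation=2)
R=Ro.from_euler('xyz',o['ee_rot']).as_matrix()
w=o['width']/2
def dot(X,col):
    for u in (proj(p,X)-c+70)*4+1.5: cv2.circle(f,tuple(int(k) for k in u),3,col,-1)
for s in(-1,1):
    dot(o['tool_pos']+R@np.array([0,s*(w+.006),.014]),(0,255,255)); dot(o['tool_pos']+R@np.array([0,s*(w+.006),-.03]),(0,0,255))
dot(np.c_[AX[0]+.085*np.cos(t),AX[1]+.085*np.sin(t),0*t+.182][::6],(255,255,255))
dot([*AX,.194],(0,255,0))
a=np.radians(152);dot([[AX[0]+r*np.cos(a),AX[1]+r*np.sin(a),.192] for r in(.02,.08)],(255,0,255))
cv2.imwrite('pics/a3.png',f)
E
```

```text
(no output)
```

View pics/a3.png

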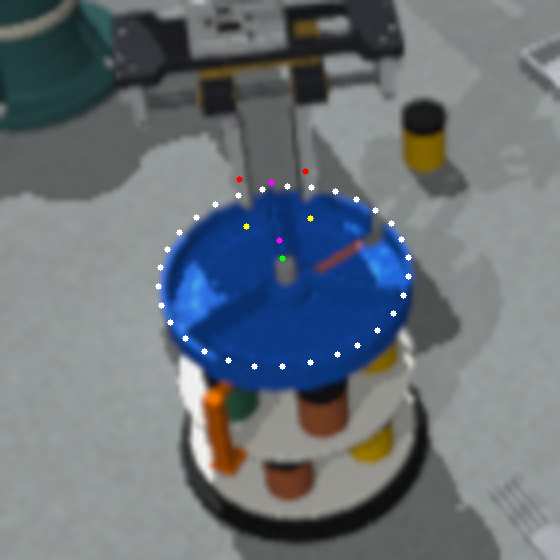

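```bash
python3 - <<'E'
from h import *
p=cams.snapshot('scene');c=proj(p,[[*AX,.17]])[0].astype(int)
f=p['frame'][c[1]-50:c[1]+0,c[0]-35:c[0]+35,::-1]
cv2.imwrite('pics/a4.png',cv2.resize(cv2.convertScaleAbs(f,alpha=1.6),(770,550),interpolation=2))
E
```

```text
(no output)
```

View pics/a4.png

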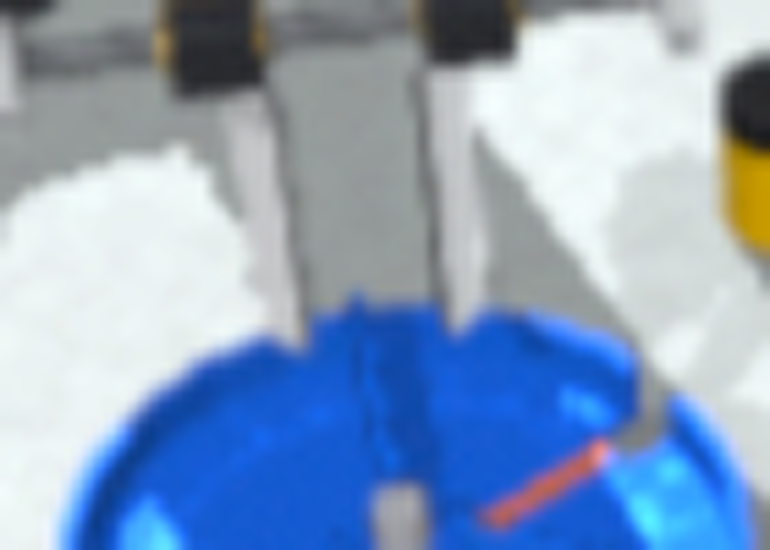

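```bash
python3 -m inch '[{"grip":0.35,"dx":0.05,"dy":0,"dz":0.25,"rx":0.03,"ry":0.08,"rz":0},{"grip":0.35,"dx":0,"dy":0,"dz":0.1,"rx":0,"ry":0,"rz":0},{"grip":0.35,"dx":0,"dy":0,"dz":0,"rx":0,"ry":0,"rz":0}]'; python3 - <<'E'
from h import *
pol(.05,150,.186)
p=cams.snapshot('scene');c=proj(p,[[*AX,.17]])[0].astype(int)
f=p['frame'][c[1]-50:c[1]+0,c[0]-35:c[0]+35,::-1]
cv2.imwrite('pics/a5.png',cv2.resize(cv2.convertScaleAbs(f,alpha=1.6),(770,550),interpolation=2))
E
```

```text
time: 9.68
tool_pos: [0.5229, -0.0232, 0.1889]
ee_rot: [3.139, 0.005, 2.651]
wrist_force: [0.2, 0.0, 0.0]
width: 0.0329
t 9.68 pos [ 0.5229 -0.0232  0.1889] yaw 151.87 polar 0.0484 150.49 F [0.2 0.  0. ] M [ 0.04 -0.07  0.02] w 0.0329
need d [0.064 0.018 0.117] r [0.025 0.059 0.374]
```

View pics/a5.png

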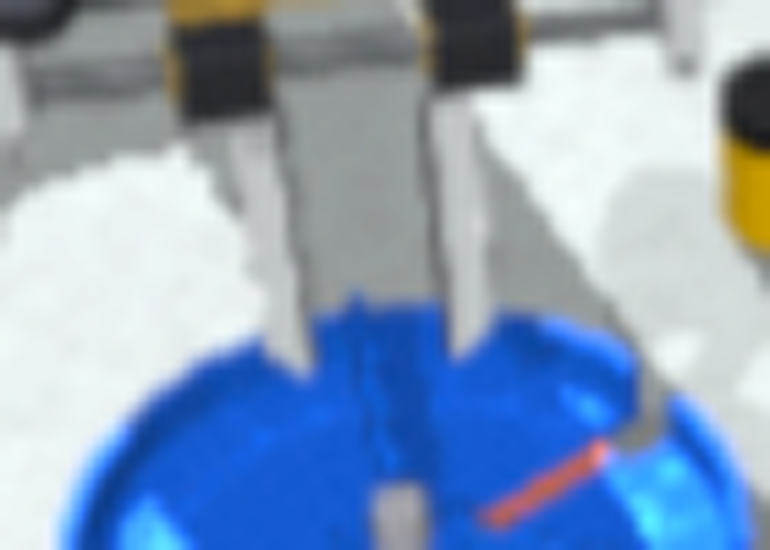

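```bash
python3 -m inch '[{"grip":0.35,"dx":0.04,"dy":0.17,"dz":0.06,"rx":0,"ry":0.05,"rz":1},{"grip":0.35,"dx":0,"dy":0.17,"dz":0.02,"rx":0,"ry":0,"rz":1},{"grip":0.35,"dx":0,"dy":0.17,"dz":0.02,"rx":0,"ry":0,"rz":1},{"grip":0.35,"dx":0,"dy":0.17,"dz":0,"rx":0,"ry":0,"rz":1},{"grip":0.35,"dx":0,"dy":0.17,"dz":0,"rx":0,"ry":0,"rz":1},{"grip":0.35,"dx":0,"dy":0.17,"dz":0,"rx":0,"ry":0,"rz":1}]'; python3 - <<'E'
from h import *
pol(.05,120,.187)
p=cams.snapshot('scene');c=proj(p,[[*AX,.17]])[0].astype(int)
f=p['frame'][c[1]-50:c[1]+25,c[0]-50:c[0]+50,::-1]
cv2.imwrite('pics/a6.png',cv2.resize(cv2.convertScaleAbs(f,alpha=1.6),(800,600),interpolation=2))
E
```

```text
time: 10.48
tool_pos: [0.5394, -0.0034, 0.1877]
ee_rot: [3.138, 0.001, 2.109]
wrist_force: [-0.1, -0.0, 0.1]
width: 0.0325
t 10.47 pos [ 0.5394 -0.0034  0.1877] yaw 120.85 polar 0.0505 120.39 F [-0.1 -0.   0.1] M [-0.03 -0.08 -0.02] w 0.0325
need d [-0.021  0.013  0.028] r [0.047 0.01  0.17 ]
```

View pics/a6.png

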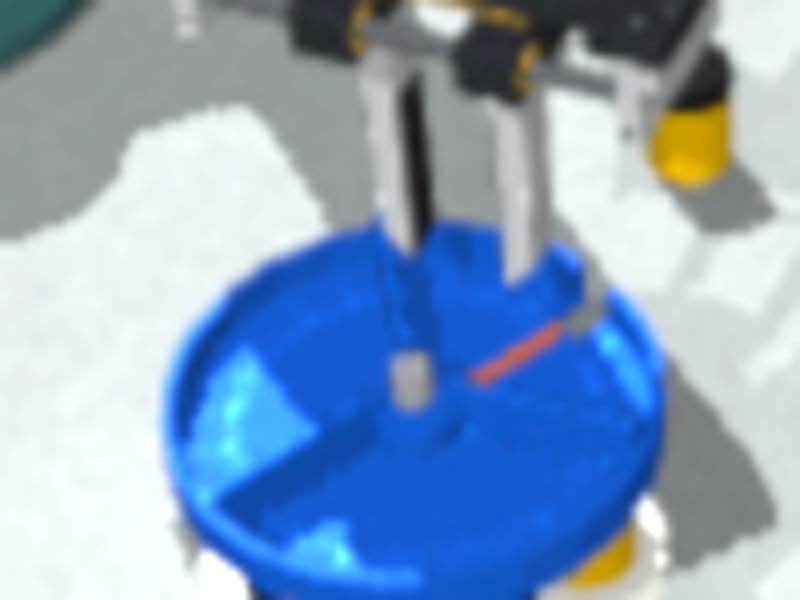

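```bash
python3 -m inch '[{"grip":0.35,"dx":-0.02,"dy":0.17,"dz":0.02,"rx":0,"ry":0,"rz":1},{"grip":0.35,"dx":0,"dy":0.17,"dz":0.01,"rx":0,"ry":0,"rz":1},{"grip":0.35,"dx":0,"dy":0.17,"dz":0,"rx":0,"ry":0,"rz":1}]'; python3 - <<'E'
from h import *
pol(.05,105,.187)
p=cams.snapshot('scene');c=proj(p,[[*AX,.17]])[0].astype(int)
f=p['frame'][c[1]-50:c[1]+25,c[0]-50:c[0]+50,::-1]
cv2.imwrite('pics/a7.png',cv2.resize(cv2.convertScaleAbs(f,alpha=1.6),(800,600),interpolation=2))
E
```

```text
time: 10.9
tool_pos: [0.5518, 0.0019, 0.1874]
ee_rot: [3.136, 0.0, 1.841]
wrist_force: [0.2, -0.2, 0.6]
width: 0.033
t 10.9 pos [0.5518 0.0019 0.1874] yaw 105.5 polar 0.0507 105.11 F [ 0.2 -0.2  0.6] M [-0.   -0.1   0.01] w 0.033
need d [-0.026  0.004  0.017] r [ 0.059 -0.     0.1  ]
```

View pics/a7.png

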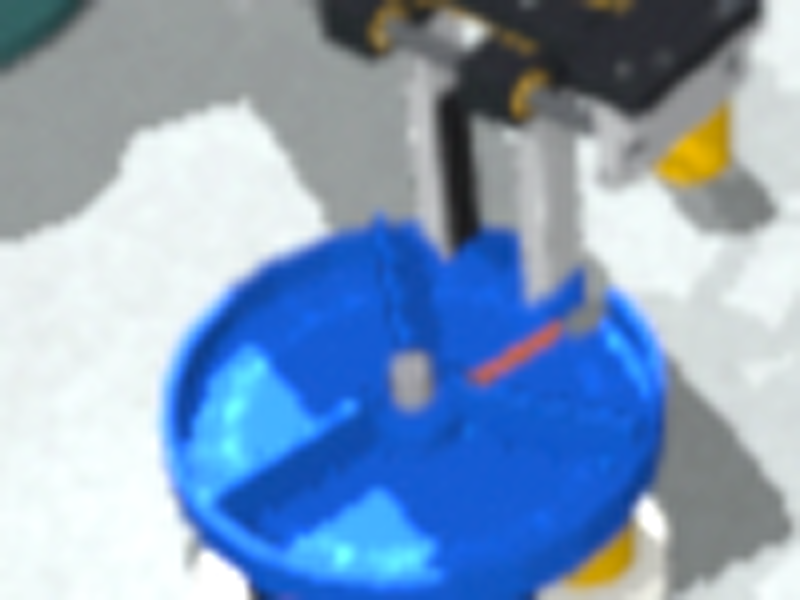

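```bash
python3 - <<'E'
from h import *
p=cams.snapshot('scene');o=robot.get_obs();c=proj(p,[[*AX,.17]])[0].astype(int)
R=Ro.from_euler('xyz',o['ee_rot']).as_matrix();w=o['width']/2
f=cv2.resize(cv2.convertScaleAbs(p['frame'][c[1]-70:c[1]+20,c[0]-60:c[0]+60,::-1],alpha=1.6),None,fx=6.5,fy=6.5,interpolation=2)
for X,col in [((x,s*(w+d),z),cl) for s in(-1,1) for d in(0,.0125) for x in (-.008,.008) for z,cl in((.014,(0,255,255)),(0,(0,0,255)),(-.02,(0,255,0)))]:
    u=(proj(p,o['tool_pos']+R@np.array(X))[0]-c+[60,70])*6.5+3
    cv2.circle(f,tuple(int(k) for k in u),2,col,-1)
cv2.imwrite('pics/a8.png',f)
p=cams.snapshot('top')
c=proj(p,[[*AX,.17]])[0].astype(int)
f=cv2.resize(cv2.convertScaleAbs(p['frame'][c[1]-40:c[1]+40,c[0]-50:c[0]+50,::-1],alpha=1.6),None,fx=7,fy=7,interpolation=2)
cv2.imwrite('pics/a9.png',f)
E
```

```text
(no output)
```

View pics/a8.png

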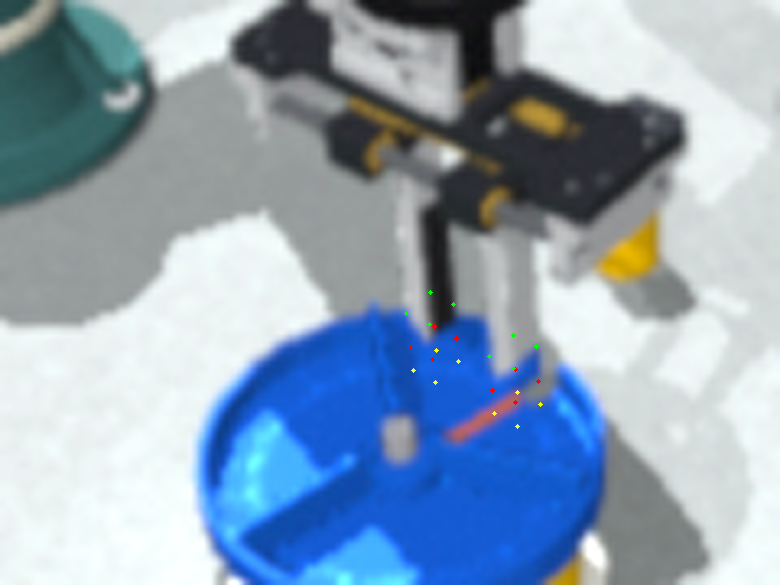

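View pics/a9.png

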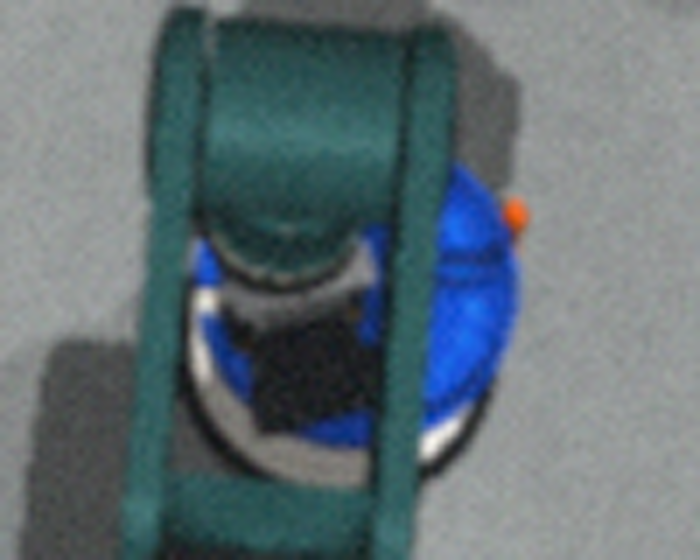

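```bash
python3 -m inch '[{"grip":0.35,"dx":0,"dy":0,"dz":-0.6,"rx":0,"ry":0,"rz":-1},{"grip":0.35,"dx":0,"dy":-0.19,"dz":0,"rx":0,"ry":0,"rz":-1},{"grip":0.35,"dx":0,"dy":-0.19,"dz":0,"rx":0,"ry":0,"rz":-1},{"grip":0.35,"dx":0,"dy":-0.19,"dz":0,"rx":0,"ry":0,"rz":-1},{"grip":0.35,"dx":0,"dy":-0.19,"dz":0,"rx":0,"ry":0,"rz":-1},{"grip":0.35,"dx":0,"dy":-0.19,"dz":0,"rx":0,"ry":0,"rz":-1},{"grip":0.35,"dx":0,"dy":-0.19,"dz":0,"rx":0,"ry":0,"rz":-1},{"grip":0.35,"dx":0,"dy":-0.19,"dz":0,"rx":0,"ry":0,"rz":-1},{"grip":0.35,"dx":0,"dy":-0.19,"dz":0,"rx":0,"ry":0,"rz":-1},{"grip":0.35,"dx":0,"dy":0,"dz":0,"rx":0,"ry":0,"rz":0}]'; python3 - <<'E'
from h import *
pol(.05,150,.187)
E
```

```text
time: 12.3
tool_pos: [0.5201, -0.0235, 0.2037]
ee_rot: [3.139, 0.004, 2.678]
wrist_force: [0.1, 0.4, -0.5]
width: 0.0332
t 12.3 pos [ 0.5201 -0.0235  0.2037] yaw 153.41 polar 0.0507 152.34 F [ 0.1  0.4 -0.5] M [ 0.01 -0.17 -0.06] w 0.0332
need d [-0.027  0.079  0.669] r [0.032 0.049 0.683]
```

```bash
python3 -m inch '[{"grip":0.35,"dx":0,"dy":0.05,"dz":0.7,"rx":0,"ry":0,"rz":0.4},{"grip":0.35,"dx":0,"dy":0,"dz":0.2,"rx":0,"ry":0,"rz":0},{"grip":0.35,"dx":0,"dy":0,"dz":0.12,"rx":0,"ry":0,"rz":0}]';python3 -m inch '[{"grip":0.35,"dx":0,"dy":0,"dz":0.12,"rx":0,"ry":0,"rz":0},{"grip":0.35,"dx":0,"dy":0,"dz":0.12,"rx":0,"ry":0,"rz":0}]'; python3 - <<'E'
from h import *
pol(.05,150,.180)
p=cams.snapshot('scene');c=proj(p,[[*AX,.17]])[0].astype(int)
f=p['frame'][c[1]-50:c[1]+25,c[0]-50:c[0]+50,::-1]
cv2.imwrite('pics/b1.png',cv2.resize(cv2.convertScaleAbs(f,alpha=1.6),(800,600),interpolation=2))
E
```

```text
time: 12.68
tool_pos: [0.5206, -0.0219, 0.176]
ee_rot: [3.139, 0.003, 2.64]
wrist_force: [-0.3, 0.5, 0.2]
width: 0.0327
time: 12.92
tool_pos: [0.5206, -0.0218, 0.1693]
ee_rot: [3.139, 0.003, 2.64]
wrist_force: [0.0, 0.0, 0.2]
width: 0.033
t 12.93 pos [ 0.5206 -0.0218  0.1693] yaw 151.25 polar 0.051 150.38 F [0.  0.  0.2] M [ 0.05 -0.16 -0.06] w 0.033
need d [-0.043  0.014 -0.426] r [0.031 0.034 0.25 ]
```

View pics/b1.png

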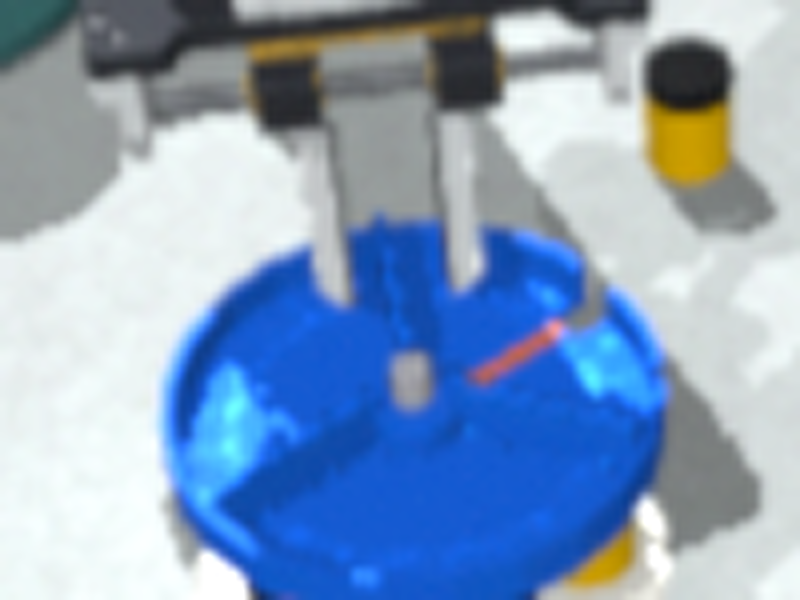

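```bash
python3 -m inch '[{"grip":0.35,"dx":-0.04,"dy":0.17,"dz":0.06,"rx":0,"ry":0.03,"rz":1},{"grip":0.35,"dx":0,"dy":0.17,"dz":0.02,"rx":0,"ry":0,"rz":1},{"grip":0.35,"dx":0,"dy":0.17,"dz":0.02,"rx":0,"ry":0,"rz":1},{"grip":0.35,"dx":0,"dy":0.17,"dz":0.01,"rx":0,"ry":0,"rz":1},{"grip":0.35,"dx":0,"dy":0.17,"dz":0.01,"rx":0,"ry":0,"rz":1},{"grip":0.35,"dx":0,"dy":0.17,"dz":0.01,"rx":0,"ry":0,"rz":1}]'; python3 - <<'E'
from h import *
pol(.05,120,.168)
p=cams.snapshot('scene');c=proj(p,[[*AX,.17]])[0].astype(int)
f=p['frame'][c[1]-50:c[1]+25,c[0]-50:c[0]+50,::-1]
cv2.imwrite('pics/b2.png',cv2.resize(cv2.convertScaleAbs(f,alpha=1.6),(800,600),interpolation=2))
E
```

```text
time: 13.72
tool_pos: [0.5381, -0.0049, 0.1669]
ee_rot: [-3.141, 0.002, 2.097]
wrist_force: [-0.9, -1.1, 0.0]
width: 0.0326
t 13.72 pos [ 0.5381 -0.0049  0.1669] yaw 120.16 polar 0.05 122.6 F [-0.9 -1.1  0. ] M [-0.17  0.02  0.02] w 0.0326
need d [ 0.003  0.091 -0.044] r [-0.001  0.018  0.033]
```

View pics/b2.png

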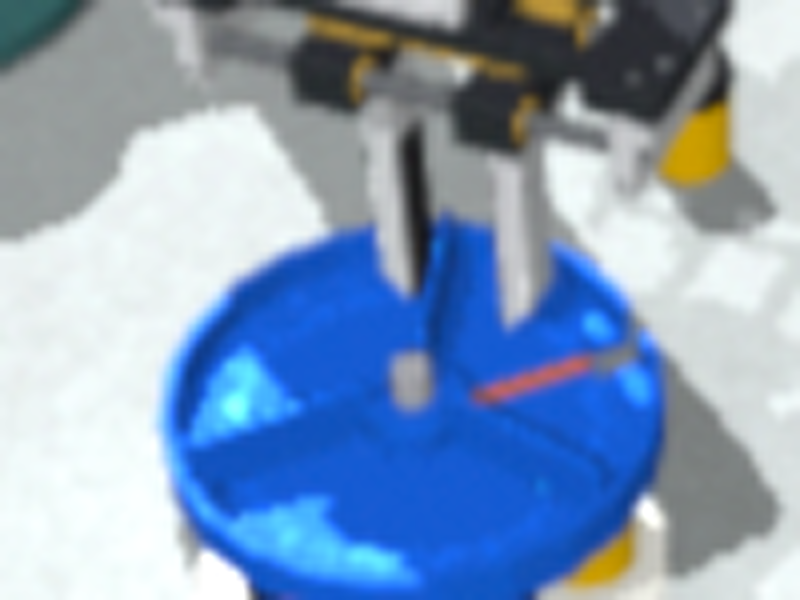

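```bash
python3 -m inch '[{"grip":0.35,"dx":0,"dy":0.2,"dz":0,"rx":0,"ry":0,"rz":1},{"grip":0.35,"dx":0,"dy":0.19,"dz":0,"rx":0,"ry":0,"rz":1},{"grip":0.35,"dx":0,"dy":0.18,"dz":0,"rx":0,"ry":0,"rz":1},{"grip":0.35,"dx":0,"dy":0.18,"dz":0,"rx":0,"ry":0,"rz":1},{"grip":0.35,"dx":0,"dy":0.18,"dz":0,"rx":0,"ry":0,"rz":1},{"grip":0.35,"dx":0,"dy":0.18,"dz":0,"rx":0,"ry":0,"rz":1},{"grip":0.35,"dx":0,"dy":0.18,"dz":0,"rx":0,"ry":0,"rz":1},{"grip":0.35,"dx":0,"dy":0.18,"dz":0,"rx":0,"ry":0,"rz":1}]'; python3 - <<'E'
from h import *
pol(.05,80,.168)
E
```

```text
time: 14.78
tool_pos: [0.571, 0.0024, 0.1667]
ee_rot: [-3.136, 0.004, 1.384]
wrist_force: [-1.8, 0.9, 0.0]
width: 0.0325
t 14.78 pos [0.571  0.0024 0.1667] yaw 79.32 polar 0.0498 83.08 F [-1.8  0.9  0. ] M [-0.04  0.18 -0.  ] w 0.0325
need d [ 0.012  0.107 -0.053] r [-0.07   0.044 -0.135]
```

```bash
python3 -m inch '[{"grip":0.35,"dx":0.01,"dy":0.26,"dz":-0.02,"rx":-0.05,"ry":0.03,"rz":0.9},{"grip":0.35,"dx":0,"dy":0.2,"dz":0,"rx":0,"ry":0,"rz":1},{"grip":0.35,"dx":0,"dy":0.2,"dz":0,"rx":0,"ry":0,"rz":1},{"grip":0.35,"dx":0,"dy":0.19,"dz":0,"rx":0,"ry":0,"rz":1},{"grip":0.35,"dx":0,"dy":0.19,"dz":0,"rx":0,"ry":0,"rz":1},{"grip":0.35,"dx":0,"dy":0.19,"dz":0,"rx":0,"ry":0,"rz":1},{"grip":0.35,"dx":0,"dy":0.19,"dz":0,"rx":0,"ry":0,"rz":1},{"grip":0.35,"dx":0,"dy":0.19,"dz":0,"rx":0,"ry":0,"rz":1}]'; python3 - <<'E'
from h import *
pol(.05,40,.168)
p=cams.snapshot('scene');c=proj(p,[[*AX,.17]])[0].astype(int)
f=p['frame'][c[1]-50:c[1]+40,c[0]-60:c[0]+60,::-1]
cv2.imwrite('pics/b3.png',cv2.resize(cv2.convertScaleAbs(f,alpha=1.6),(800,600),interpolation=2))
E
```

```text
time: 15.78
tool_pos: [0.6035, -0.0142, 0.1667]
ee_rot: [-3.133, 0.007, 0.684]
wrist_force: [-1.8, 0.4, 0.1]
width: 0.0329
t 15.78 pos [ 0.6035 -0.0142  0.1667] yaw 39.2 polar 0.0505 40.42 F [-1.8  0.4  0.1] M [ 0.06  0.26 -0.  ] w 0.0329
need d [-0.021  0.015 -0.053] r [-0.097  0.078 -0.16 ]
```

View pics/b3.png

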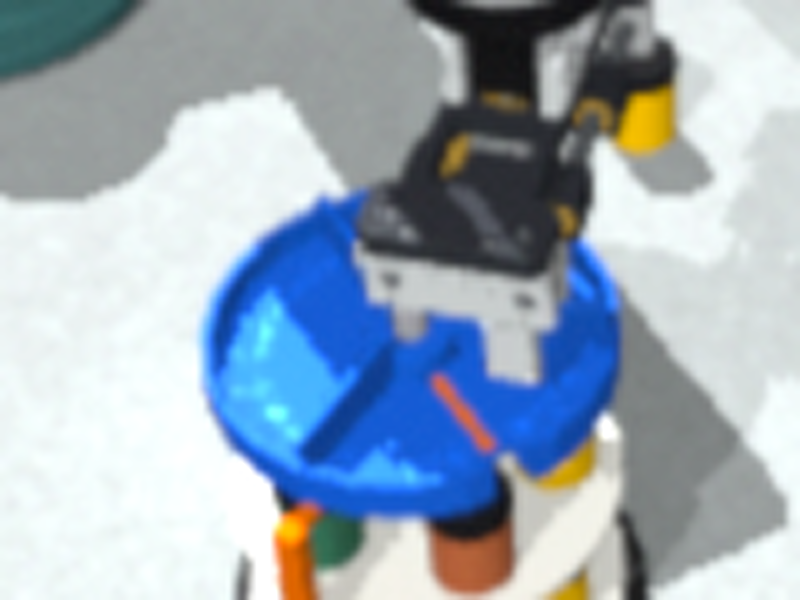

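```bash
python3 -m inch '[{"grip":0.35,"dx":-0.02,"dy":0.19,"dz":-0.02,"rx":-0.1,"ry":0.08,"rz":0.9},{"grip":0.35,"dx":0,"dy":0.19,"dz":0,"rx":0,"ry":0,"rz":1},{"grip":0.35,"dx":0,"dy":0.19,"dz":0,"rx":0,"ry":0,"rz":1},{"grip":0.35,"dx":0,"dy":0.19,"dz":0,"rx":0,"ry":0,"rz":1},{"grip":0.35,"dx":0,"dy":0.19,"dz":0,"rx":0,"ry":0,"rz":1},{"grip":0.35,"dx":0,"dy":0.19,"dz":0,"rx":0,"ry":0,"rz":1},{"grip":0.35,"dx":0,"dy":0.19,"dz":0,"rx":0,"ry":0,"rz":1},{"grip":0.35,"dx":0,"dy":0.19,"dz":0,"rx":0,"ry":0,"rz":1},{"grip":0.35,"dx":0,"dy":0.19,"dz":0,"rx":0,"ry":0,"rz":1},{"grip":0.35,"dx":0,"dy":0,"dz":0,"rx":0,"ry":0,"rz":0}]'; python3 - <<'E'
from h import *
pol(.05,-5,.168)
p=cams.snapshot('scene');c=proj(p,[[*AX,.17]])[0].astype(int)
f=p['frame'][c[1]-50:c[1]+40,c[0]-60:c[0]+60,::-1]
cv2.imwrite('pics/b4.png',cv2.resize(cv2.convertScaleAbs(f,alpha=1.6),(800,600),interpolation=2))
for n in('scene','top'):
    p=cams.snapshot(n)
    for q,z in(('notch',.168),('pin',.1605)):
        for k in spotter.place_of(p,q)[:1]:
            d=at(p,k['pixel'],z)[:2]-AX; print(q,k['score'],k['pixel'],np.hypot(*d),np.degrees(np.arctan2(d[1],d[0])))
E
```

```text
time: 17.08
tool_pos: [0.6152, -0.0509, 0.1668]
ee_rot: [-3.135, 0.005, -0.093]
wrist_force: [-0.3, 1.3, 0.5]
width: 0.0326
t 17.07 pos [ 0.6152 -0.0509  0.1668] yaw -5.33 polar 0.0503 -4.5 F [-0.3  1.3  0.5] M [0.03 0.03 0.01] w 0.0326
need d [-0.013  0.017 -0.05 ] r [-0.074  0.057 -0.066]
notch 0.88 [214.4, 223.7] 0.06961029264180592 -52.59158965440075
pin 0.94 [209.1, 225.6] 0.07473131711081703 -63.53762396901213
notch 0.73 [299.3, 178.7] 0.05813425843448621 -44.25275544778996
pin 0.83 [305.1, 181.7] 0.07033719900998633 -63.17719624946788
```

View pics/b4.png

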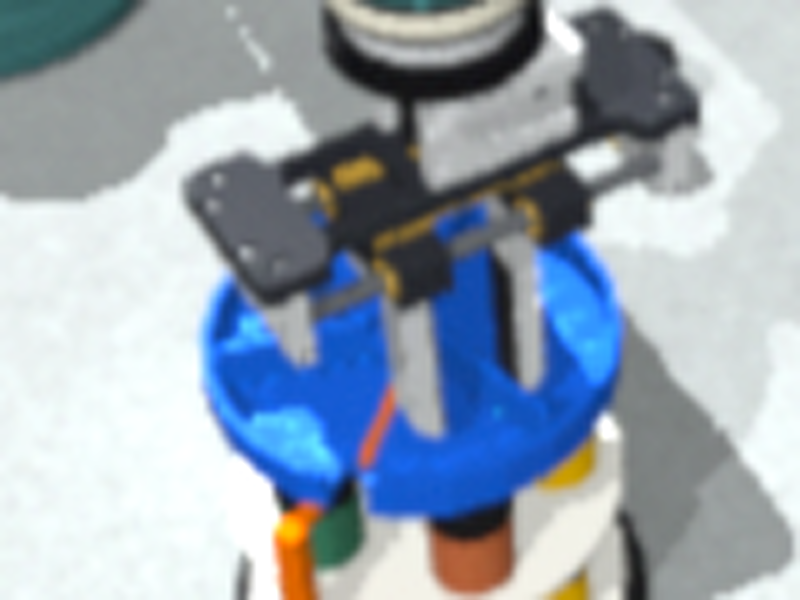

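```bash
python3 - <<'E'
from h import *
p=cams.snapshot('scene');c=proj(p,[[*AX,.17]])[0].astype(int)
cv=lambda u:np.array(u)*120/800.-.5+[c[0]-60,c[1]-50]
for A in(AX,np.array([.570,-.047])):
    for u,z in(((392,395),.168),((366,465),.168),((300,513),.1605),((294,520),.1605)):
        d=at(p,cv(u),z)[:2]-A; print(u,np.hypot(*d).round(4),np.degrees(np.arctan2(d[1],d[0])).round(1))
E
```

```text
(392, 395) 0.0293 -48.2
(366, 465) 0.067 -48.7
(300, 513) 0.0917 -62.0
(294, 520) 0.0957 -62.2
(392, 395) 0.0263 -56.4
(366, 465) 0.0638 -52.1
(300, 513) 0.0895 -64.8
(294, 520) 0.0935 -64.9
```

```bash
python3 -m inch '[{"grip":0.35,"dx":-0.01,"dy":0.19,"dz":-0.02,"rx":-0.07,"ry":0.05,"rz":0.95},{"grip":0.35,"dx":0,"dy":0.18,"dz":0,"rx":0,"ry":0,"rz":1},{"grip":0.35,"dx":0,"dy":0,"dz":0,"rx":0,"ry":0,"rz":0}]'; python3 - <<'E'
from h import *
pol(.05,-16,.168)
p=cams.snapshot('scene');c=proj(p,[[*AX,.17]])[0].astype(int)
f=p['frame'][c[1]-20:c[1]+40,c[0]-50:c[0]+30,::-1]
cv2.imwrite('pics/b5.png',cv2.resize(cv2.convertScaleAbs(f,alpha=1.6),(800,600),interpolation=2))
for n in('scene','top'):
    p=cams.snapshot(n)
    for q,z in(('notch',.168),('pin',.1605)):
        for k in spotter.place_of(p,q)[:1]:
            d=at(p,k['pixel'],z)[:2]-AX; print(q,k['score'],k['pixel'],np.hypot(*d),np.degrees(np.arctan2(d[1],d[0])))
E
```

```text
time: 17.85
tool_pos: [0.6136, -0.0585, 0.1668]
ee_rot: [-3.14, 0.002, -0.267]
wrist_force: [-1.0, -0.5, 0.1]
width: 0.0332
t 17.85 pos [ 0.6136 -0.0585  0.1668] yaw -15.27 polar 0.0499 -13.29 F [-1.  -0.5  0.1] M [ 0.03  0.05 -0.  ] w 0.0332
need d [ 0.003  0.095 -0.048] r [-0.021  0.023  0.145]
notch 0.68 [210.3, 223.6] 0.07270898529113037 -60.909659560677824
pin 0.94 [210.1, 225.7] 0.07394511025346362 -61.553774299690566
notch 0.64 [306.5, 177.4] 0.08206034384901359 -55.5324058789571
pin 0.61 [306.5, 180.3] 0.07763108536685982 -61.447505846912044
```

View pics/b5.png

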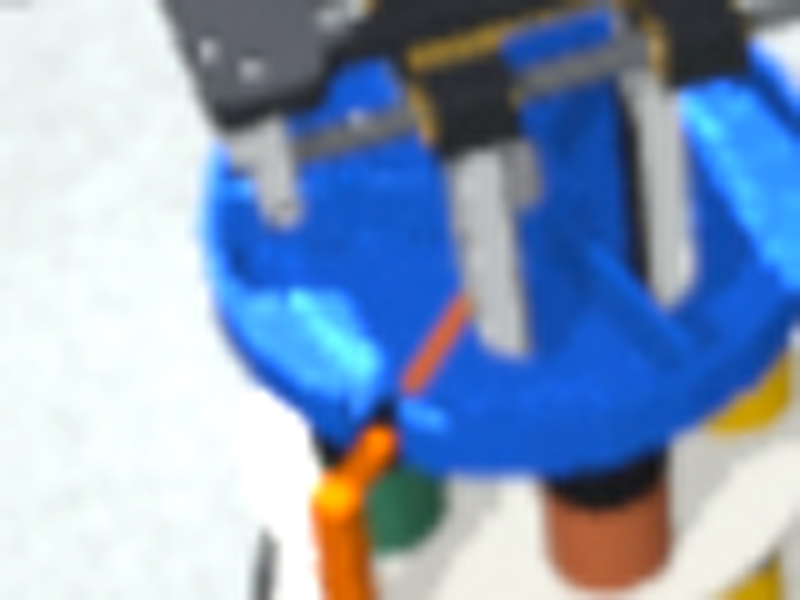

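```bash
python3 -m inch '[{"grip":0.35,"dx":0,"dy":0.11,"dz":0,"rx":-0.02,"ry":0.02,"rz":0.4},{"grip":0.35,"dx":0,"dy":0,"dz":0,"rx":0,"ry":0,"rz":0}]'; python3 - <<'E'
from h import *
pol(.05,-16,.158)
p=cams.snapshot('scene');c=proj(p,[[*AX,.17]])[0].astype(int)
f=p['frame'][c[1]-20:c[1]+40,c[0]-50:c[0]+30,::-1]
cv2.imwrite('pics/b6.png',cv2.resize(cv2.convertScaleAbs(f,alpha=1.6),(800,600),interpolation=2))
E
```

```text
time: 18.45
tool_pos: [0.6131, -0.0607, 0.1669]
ee_rot: [-3.141, -0.0, -0.304]
wrist_force: [0.2, -0.5, 0.1]
width: 0.0328
t 18.45 pos [ 0.6131 -0.0607  0.1669] yaw -17.4 polar 0.05 -15.92 F [ 0.2 -0.5  0.1] M [ 0.06  0.04 -0.  ] w 0.0328
need d [-0.     0.003  0.357] r [-0.009 -0.002 -0.279]
```

View pics/b6.png

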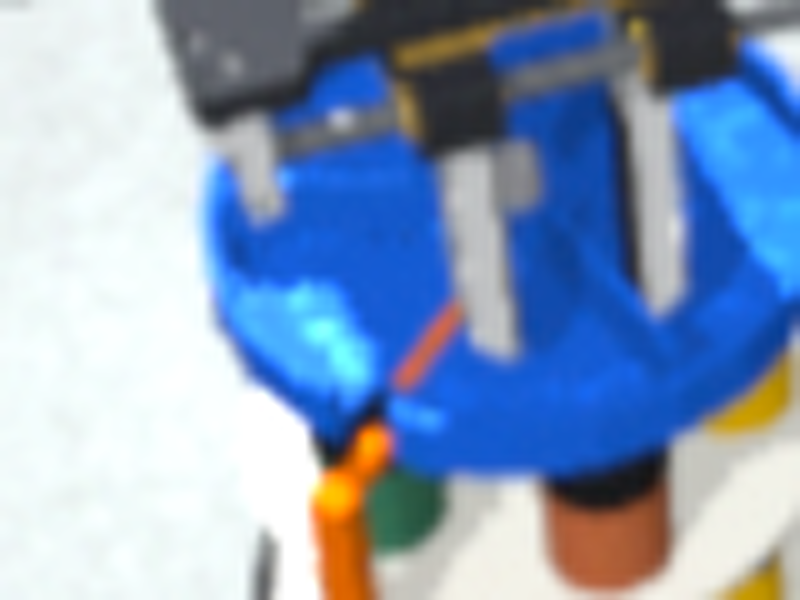

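```bash
python3 -m inch '[{"grip":0.35,"dx":0,"dy":0.06,"dz":0,"rx":0,"ry":0,"rz":0.2},{"grip":0.35,"dx":0,"dy":0,"dz":0.15,"rx":0,"ry":0,"rz":0},{"grip":0.35,"dx":0,"dy":0,"dz":0.15,"rx":0,"ry":0,"rz":0}]'; python3 -m inch '[{"grip":0.35,"dx":0,"dy":0,"dz":0.1,"rx":0,"ry":0,"rz":0}]';  python3 -m inch '[{"grip":0.35,"dx":0,"dy":0,"dz":0.1,"rx":0,"ry":0,"rz":0}]'; python3 -c "
from h import *
pol(.05,-17,.15)"
```

```text
time: 18.88
tool_pos: [0.6128, -0.0621, 0.1595]
ee_rot: [-3.14, -0.001, -0.322]
wrist_force: [-0.3, 0.6, 1.1]
width: 0.0329
time: 19.0
tool_pos: [0.6127, -0.062, 0.1565]
ee_rot: [-3.14, -0.0, -0.322]
wrist_force: [-0.0, 0.6, -0.4]
width: 0.033
time: 19.12
tool_pos: [0.6126, -0.062, 0.1538]
ee_rot: [-3.14, -0.0, -0.322]
wrist_force: [0.1, 0.3, 0.7]
width: 0.0329
t 19.12 pos [ 0.6126 -0.062   0.1538] yaw -18.43 polar 0.0499 -17.5 F [0.1 0.3 0.7] M [ 0.1  -0.02 -0.01] w 0.0329
need d [ 0.003 -0.017  0.15 ] r [-0.013 -0.002 -0.286]
```

```bash
for i in 1; do :; done; python3 -m inch '[{"grip":0.35,"dx":0,"dy":0,"dz":0.08,"rx":0,"ry":0,"rz":0}]';  python3 -m inch '[{"grip":0.35,"dx":0,"dy":0,"dz":0.08,"rx":0,"ry":0,"rz":0}]'; python3 -m inch '[{"grip":0.35,"dx":0,"dy":0,"dz":0.08,"rx":0,"ry":0,"rz":0}]'; python3 -c "
from h import *
p=cams.snapshot('scene');save(p,'b7.png')
c=proj(p,[[*AX,.17]])[0].astype(int)
f=p['frame'][c[1]-20:c[1]+40,c[0]-50:c[0]+30,::-1]
cv2.imwrite('pics/b7.png',cv2.resize(cv2.convertScaleAbs(f,alpha=1.6),(800,600),interpolation=2))"
```

```text
time: 19.25
tool_pos: [0.6127, -0.062, 0.1526]
ee_rot: [-3.14, -0.001, -0.322]
wrist_force: [-1.4, 1.1, 5.1]
width: 0.033
time: 19.38
tool_pos: [0.6128, -0.062, 0.1521]
ee_rot: [-3.14, -0.002, -0.322]
wrist_force: [-2.0, 1.0, 5.5]
width: 0.033
time: 19.5
tool_pos: [0.6128, -0.0621, 0.1517]
ee_rot: [-3.14, -0.003, -0.322]
wrist_force: [-1.5, 1.6, 5.4]
width: 0.0326
```

View pics/b7.png

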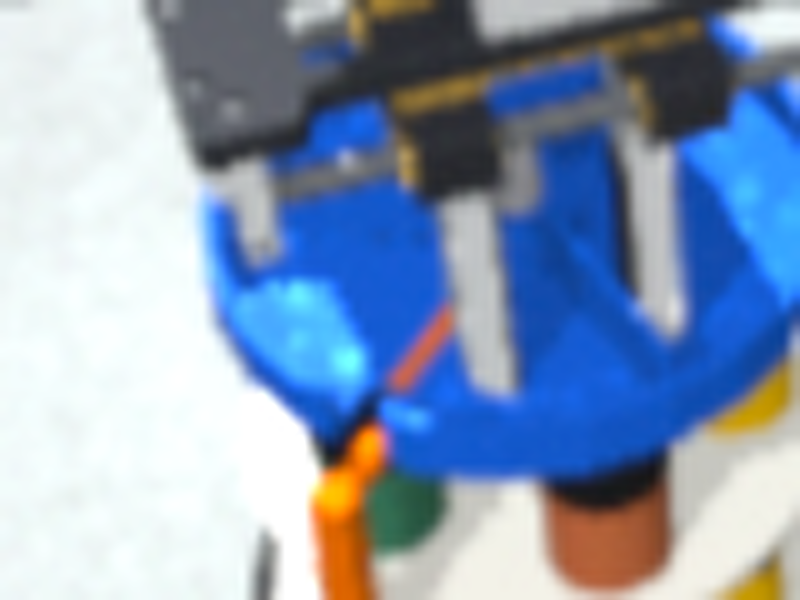

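```bash
python3 -m inch '[{"grip":0.35,"dx":0,"dy":0,"dz":0.2,"rx":0,"ry":0.03,"rz":0}]';  python3 -m inch '[{"grip":0.35,"dx":0,"dy":0,"dz":0.2,"rx":0,"ry":0,"rz":0}]'; python3 -m inch '[{"grip":0.35,"dx":0,"dy":0,"dz":0.2,"rx":0,"ry":0,"rz":0}]'
```

```text
time: 19.68
tool_pos: [0.6129, -0.0621, 0.1488]
ee_rot: [-3.14, -0.008, -0.322]
wrist_force: [-2.4, 0.7, 6.2]
width: 0.0327
time: 19.8
tool_pos: [0.6129, -0.0621, 0.1458]
ee_rot: [-3.14, -0.009, -0.322]
wrist_force: [-2.8, 1.0, 5.8]
width: 0.0328
time: 19.92
tool_pos: [0.6129, -0.0621, 0.1427]
ee_rot: [-3.14, -0.011, -0.321]
wrist_force: [-2.3, -0.2, 6.4]
width: 0.0333
```

```bash
python3 -m inch '[{"grip":0.35,"dx":0,"dy":0,"dz":0.2,"rx":0,"ry":0,"rz":0}]';  python3 -m inch '[{"grip":0.35,"dx":0,"dy":0,"dz":0.2,"rx":0,"ry":0,"rz":0}]'; python3 -m inch '[{"grip":0.35,"dx":0,"dy":0,"dz":0.25,"rx":0,"ry":0,"rz":0}]'
```

```text
time: 20.05
tool_pos: [0.6131, -0.0621, 0.14]
ee_rot: [-3.14, -0.012, -0.321]
wrist_force: [-3.7, 1.5, 12.9]
width: 0.0328
time: 20.18
tool_pos: [0.6132, -0.0621, 0.1395]
ee_rot: [-3.14, -0.015, -0.321]
wrist_force: [-6.5, 1.9, 17.9]
width: 0.0328
time: 20.3
tool_pos: [0.6134, -0.0622, 0.1392]
ee_rot: [-3.14, -0.019, -0.321]
wrist_force: [-8.2, 1.7, 20.7]
width: 0.0332
```

```bash
python3 -m inch '[{"grip":0.35,"dx":0,"dy":0,"dz":0.45,"rx":0,"ry":0,"rz":0},{"grip":0.35,"dx":0,"dy":0,"dz":0.45,"rx":0,"ry":0,"rz":0}]'; python3 -m inch '[{"grip":0.35,"dx":0,"dy":0,"dz":-0.3,"rx":0,"ry":0,"rz":0},{"grip":0.35,"dx":0,"dy":-0.1,"dz":-0.3,"rx":0,"ry":0,"rz":0},{"grip":0.35,"dx":0,"dy":0,"dz":-0.6,"rx":0,"ry":0,"rz":0},{"grip":0.35,"dx":0,"dy":0,"dz":-1,"rx":0,"ry":0,"rz":0},{"grip":0.35,"dx":0,"dy":0,"dz":-1,"rx":0,"ry":0,"rz":0},{"grip":0.35,"dx":0,"dy":0,"dz":-1,"rx":0,"ry":0,"rz":0},{"grip":0.35,"dx":-1,"dy":0,"dz":-1,"rx":0,"ry":0,"rz":0},{"grip":0.35,"dx":-1,"dy":0,"dz":-0.5,"rx":0,"ry":0,"rz":0},{"grip":0.35,"dx":-1,"dy":0,"dz":0,"rx":0,"ry":0,"rz":0},{"grip":0.35,"dx":-1,"dy":0,"dz":0,"rx":0,"ry":0,"rz":0},{"grip":0.35,"dx":-1,"dy":0,"dz":0,"rx":0,"ry":0,"rz":0},{"grip":0.35,"dx":0,"dy":0,"dz":0,"rx":0,"ry":0,"rz":0}]'; python3 -c "
from h import *
pol(.05,-17,.15)
p=cams.snapshot('scene');save(p,'c0.png')
c=proj(p,[[*AX,.17]])[0].astype(int)
f=p['frame'][c[1]-30:c[1]+45,c[0]-50:c[0]+50,::-1]
cv2.imwrite('pics/c1.png',cv2.resize(cv2.convertScaleAbs(f,alpha=1.6),(800,600),interpolation=2))
for q,z in(('notch',.156),('pin',.1605),('hub',.156)):
        for k in spotter.place_of(p,q)[:1]: print(q,k,at(p,k['pixel'],z))
"
```

```text
time: 20.55
tool_pos: [0.6139, -0.0622, 0.1376]
ee_rot: [-3.139, -0.032, -0.32]
wrist_force: [-16.3, 4.3, 35.8]
width: 0.0331
time: 22.05
tool_pos: [0.4888, -0.0194, 0.2786]
ee_rot: [3.141, -0.023, -0.322]
wrist_force: [-0.2, -0.3, -0.1]
width: 0.0329
t 22.05 pos [ 0.4888 -0.0194  0.2786] yaw -18.45 polar 0.081 160.11 F [-0.2 -0.3 -0.1] M [ 0.04  0.02 -0.04] w 0.0329
need d [5.12  0.026 5.263] r [ 0.013 -0.261 -0.29 ]
notch {'pixel': [210.2, 226.4], 'score': 0.88} [ 0.59890193 -0.11143968  0.156     ]
pin {'pixel': [210.4, 225.9], 'score': 0.63} [ 0.60129306 -0.11176468  0.1605    ]
hub {'pixel': [224.0, 210.8], 'score': 0.69} [ 0.57502507 -0.05166748  0.156     ]
```

View pics/c1.png

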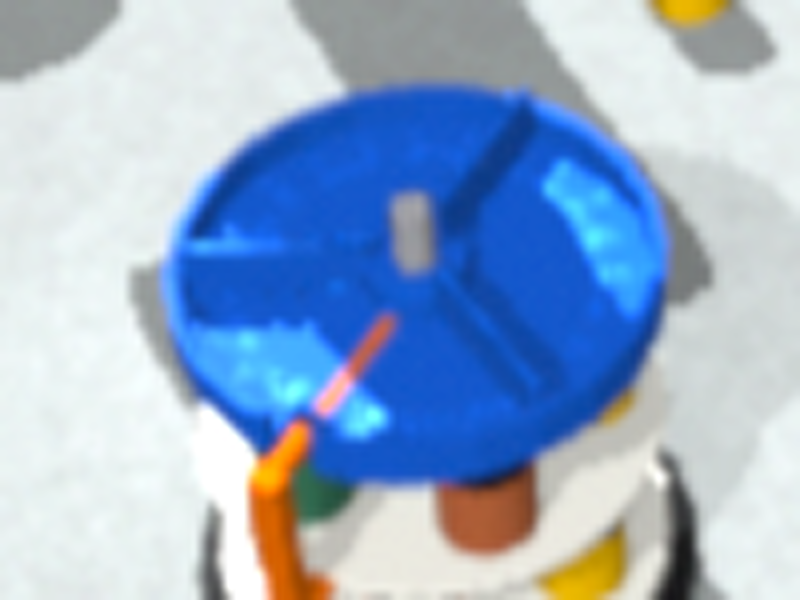

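View pics/c0.png

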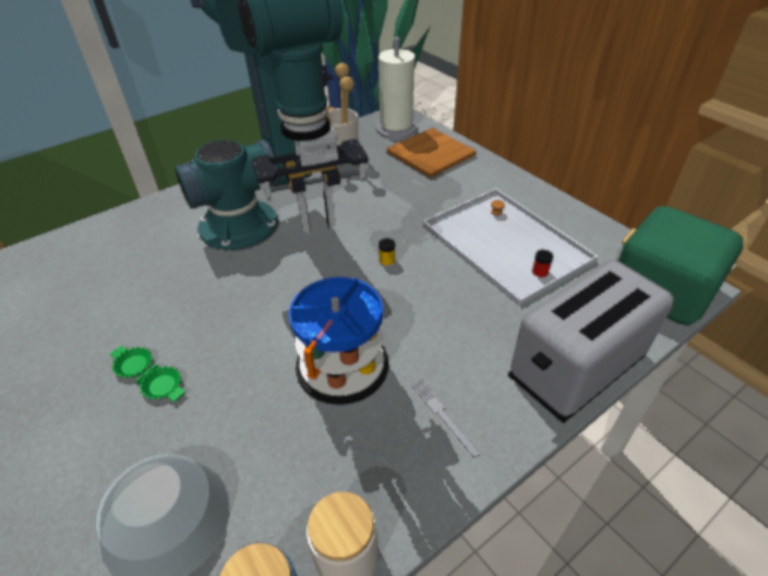

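```bash
python3 - <<'E'
from h import *
p=cams.snapshot('scene')
r=spotter.regions_of(p,'hub')[0];h=cv2.convexHull(cv2.findNonZero(r['pixels'].astype(np.uint8)));M=cv2.moments(h);c=np.array([M['m10'],M['m01']])/M['m00']
print(r['score'],c,[(dz,(sil(p,[.5664,-.0484],dz)-c).round(2)) for dz in(0,.006,.01,.012)])
for q in('jar_yellow','mould','fork','bowl'): print(q,[ (k['pixel']) for k in spotter.place_of(p,q)[:1]])
o=robot.get_obs();print(o['time'],o['wrist_force'],abs(o['qvel']).max())
robot.close_job()
E
```

```text
0.58 [222.86016063 208.68981575] [(0, array([-0.21, -2.93])), (0.006, array([-0.03, -1.43])), (0.01, array([ 0.09, -0.43])), (0.012, array([0.15, 0.06]))]
jar_yellow [[256.2, 174.0]]
mould [[97.0, 249.0]]
fork [[294.3, 276.0]]
bowl [[108.1, 346.8]]
22.55 [-0.25305931 -1.02867893 -0.77817039] 0.004921917755693186
the job is handed in; nothing more can be done
```

The top shelf is turned so its notch sits round the orange pin and pressed down to the seat. The hand is clear and I handed the job in at about 22.5 s of the 48 s allowed.

I put the open fingers either side of a rib, pushed the shelf about 157° clockwise, then pressed on its floor.

**What the last checks showed:**
- **Depth:** the shelf sank about 13 mm under roughly 6 N, then came to a hard stop, where I pressed up to about 36 N. In the last scene picture its outline fits a 12 mm drop to within 0.2 pixel.
- **Alignment:** the networks put notch and pin about 2 mm apart, and the picture shows the pin inside the notch.
- **Surroundings:** the wrist force was near zero and nothing else on the counter looked moved. I judged that from the scene picture, without comparing measured positions before and after.

**What failed or disagreed:**
- **First push missed:** the fingers passed over the rib without turning the shelf. The fingertips turned out to be about 25–29 mm higher than the reported tool position implies. I went lower by picture and by force, and the second push worked.
- **Axis position:** the two cameras placed the carousel's axis up to about 5 mm apart, so I lined up the last few degrees by eye in the scene picture.

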